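# Shake up a bottle of paint on the air mixer

## Robot

A 6-joint arm with a two-finger parallel gripper is mounted at the origin on the work surface. World frame = base frame: x ahead of the robot, y to its left, z up, the work surface at z = 0. Lengths are in mm, angles in rad, forces in N, time in s.
With the tool pointing down it reaches from about 250 to 850 mm from the base axis. Payload 12.5 kg.
Tool frame: the origin (TCP) lies between the finger pads; the fingertips stand 8 mm ahead of it and the grasp point (between the pads) lies 11 mm behind it; z points along the fingers, y is the line along which they close (so a half turn about z gives the same grasp; the last joint's range is limited). The gripper opens to 93 mm and grips with 3 to 60 N. Pads are 15 mm wide; open, the fingers measure 128 mm over their backs; the gripper's body (75 mm by 188 mm) begins 65 mm behind the grasp point.
Start: joints at [-1.197, 0.351, 1.652, -0, 1.139, -0.085], TCP at [243.596, -493.098, 226.633] pointing down, gripper open.
Joint ranges: [-2.75, 2.75], [-0.79, 2.1], [0.01, 2.65], [-1.57, 4.71], [0.07, 3.14], [-2.87, 2.87]. Speed limits (rad/s): [2.22, 2.22, 2.79, 3.14, 3.14, 3.14].

## Interface

Orientations are given as a rotation vector (axis times angle).
In Python, from workcell import bot gives the robot as it stands. The module is installed in compiled form; this text tells all that it offers.
- The arm moves only by the shell command python3 -m pendant 'ROWS' [OPENING] [FORCE]. ROWS is a JSON object of lists of equal length, an entry for each row: "xyz": the shift along the tool's x, y, z in cm, a list of three; "yaw": the turn about the tool's z in degrees. A call has 1 to 8 rows; each row is the pose to reach, as a shift and turn from the pose commanded when the call began, along the tool's axes at that moment; what a row does not reach only later rows make up. A row lasts 1/12 s, in which the tool goes at most 41.7 mm and 7.16 degrees, less where a joint would pass 70% of its speed; a pose out of reach is approached as far as the arm can. A call with a gripper value outside its range is refused whole. OPENING is the opening, from 0 (shut) to 1 (fully open), set as the call begins (- or left out, the last holds). The fingers move at their own pace and stop on an object; FORCE is the grip in N (left out, the last holds). Time passes only in rows, so rows that repeat a pose let the fingers close. It gives the time, the measured TCP pose, the force, the opening and the grip force at its end, in the units of the state.
- bot.get_obs(): the state, without advancing time (a new reading comes with each control period).
- bot.get_image(name): name is "scene" or "top" or "wrist"; returns the picture (420x560x3 uint8, red, green, blue); there is no depth.
- bot.calibration(name): a dict with "mtx" (3x3 intrinsics, pixels), "k1" (the pictures are not rectified: a ray, as slopes to the right and down, at radius r is drawn at 1 + k1 r^2 times it, then the intrinsics apply), "extrinsics" (4x4, takes a point from camera to world coordinates). Camera axes: x right, y down, z forward; pixel columns grow to the right and rows downward; lengths in mm; the calibration is good to about 2 mm. A picture is of the moment at which its call begins: read the wrist's pose just before it. calibration takes no time and is no camera call; for the wrist camera it gives the pose at the moment of the call.
- bot.hand_in(): hands the job in; it is judged then, once.
Trained networks look in the newest picture that a camera, given by its name, has taken for a name from the list of things; names that differ only in an ending like _2 or _b are one class to them, and where a whole thing is asked for, a point or a joint stands for the part that bears it (a point fixed in the world has none). Each returns a list of dicts, best first, with "confidence" (0 to 1); they miss things now and then, are a little off and sometimes report something else, mostly with a low value. They report only what shows in the picture. A call takes as long as a camera call. They do not tell look-alikes from the thing itself.
- bot.regions_of(camera, query): "region" (420x560 bool, what is visible of it) and "centre" ([row, column] in pixels, amid what is visible of it).
The state is a dict: "time": time; "q": joint angles; "dq": joint speeds; "joint_efforts": joint torques, N m; "tcp_pos": TCP position; "orientation": TCP orientation; "contact_force": force on the tool from outside, world axes, zero at the start; "wrist_torque": the same for the moment, N m; "width": finger opening in mm; "gripper_force": force on a finger pad.
Only numpy, scipy, OpenCV 4.12 (cv2) and the standard library are available. Lean on these libraries where they do the work, as an engineer would, in place of code of your own. Each camera call takes 0.05 s, during which the arm holds its last target. There are 200 camera calls.

## Task

Open the air cock all the way, then take the tall shouldered bottle by its cap and press it, base squarely on the mixer's leaning pad, until the pad is fully down, and hold it down for a full second without leaning hard on it. Then set the bottle down upright, wholly on the round cork mat, before letting go of it; leave the air on, and leave the other jars, the tin and the brush pot where they stand.

Things in the scene. Friction and masses are not known exactly. Their poses are not given: they have to be found in the camera images.
- bottle: The bottle to mix: clear glass, paper label, black screw cap; the tallest (130 mm) of the three containers at the left. Round body 64 mm across up to 84 mm, shoulder narrowing to 42 mm at 96 mm, cap 44 mm across from 96 to 130 mm. Closed, rigid, 0.25 to 0.45 kg, loose, upright. Origin: centre of its underside, z along its axis to the cap.
- mixer: Air-driven shaker fixed to the table: grey foot 140 x 140 x 45 mm, a column, and on it a head leaning 30 degrees with a round black rubber pad 90 mm across that looks up and to the mixer's -x (roughly at the robot). The column is clamped at an unknown height, so the pad's surface must be found by touch or seen: see mixer_seat. Origin: centre of the foot's underside; z up.
- mixer_seat (a point): Point fixed 138 mm above the mixer's origin: the centre of the unpressed pad's top face if the column is at its lowest; really that centre is 0 to 30 mm straight above (world z). Its frame leans with the pad: z is the pad's outward normal (30 degrees from vertical, towards the mixer's -x), y is the mixer's y. The pad is pressed along -z of this frame.
- pad (a joint): Travel of the mixer's sprung pad along its axis: 0 up, 0.014 m fully down on a hard stop (counts from 0.0125). The spring pushes back with 5 N at first, 13 N when fully down; it springs up when let go. More than 50 N between bottle and mixer is too hard.
- cock (a joint): Quarter-turn cock of the air line: 0 closed (handle square to the pipe, towards the air line's -x), 1.571 rad fully open (handle along the pipe, towards the air line's +y); grows as the handle swings clockwise seen from above. Hard stops at both ends; stays where left; starts at 0 to 0.3. Counts as open from 1.4. Friction 0.12 N m (1.6 N at 75 mm).
- cock_hinge (a point): On the cock's vertical hinge axis at mid height of the handle, 96 mm above the table; has the air line's yaw. The handle is a flat level bar 101 mm long from here, its outer 70 mm a black sleeve 18 mm wide, 12 mm thick. Beneath: a brass pipe along the air line's y, top at 58 mm, and a valve block 50 x 60 mm, top at 68 mm.
- cock_tip (a point): Middle of the free end of the cock's handle; moves with it.
- mat: Round cork mat, 120 mm across, 6 mm thick, fixed on the table. Origin: centre of its underside.
- jar_wide: Bystander: low wide glass jar with a metal lid, 76 mm across, 86 mm tall, loose. Origin: centre of its underside. It, the bottle and the small jar change places.
- jar_small: Bystander: small glass jar with a black lid, 60 mm across, 75 mm tall, loose. Origin: centre of its underside.
- tin: Bystander: low steel tin, 66 mm across, 55 mm tall, loose. Origin: centre of its underside.
- brush_pot: Bystander: white pot with brushes standing in it, 72 mm across, pot 100 mm tall, brushes up to 190 mm, loose, beyond the mixer to the right. Origin: centre of its underside.
Not all that is in view belongs to the job. Several things look just like the mat: the one meant starts farthest to the robot's right.

How it is judged (in metres and radians):
On the way, in this order (a step that is already met when the one before it is completed fails the run):
1. the air cock is fully open (value of joint cock above 1.4 rad), for 0.2 s.
2. with the air on, the bottle stands squarely on the pad (within about 15 mm of its middle, 8 degrees) and holds it fully down for a second (value of joint pad above 0.0125 m and value of joint cock above 1.4 rad and contact force between bottle and mixer above 4 N and angle between the z axis of bottle and the z axis of mixer_seat, either way round below 0.14 rad and y of bottle in the frame of mixer_seat between -0.015 and 0.015 m and x of bottle in the frame of mixer_seat between -0.015 and 0.03 m), for 0.9 s.
3. the bottle stands upright, wholly on the cork mat, while still held (horizontal distance between bottle and mat below 0.028 m and angle between bottle's own z axis and vertical below 0.1 rad and height (world z) of bottle below 0.012 m and contact force between bottle and mat above 0.3 N and contact force between the fingers and bottle above 0.3 N), for 0.05 s.
At the end, for the whole second after the job is handed in: The bottle stands upright (within 6 degrees), at rest and released on the cork mat, its centre within 28 mm of the mat's; the cock is open (over 1.4 rad) and the mixer's pad is up again (under 4 mm) (horizontal distance between bottle and mat below 0.028 m and angle between bottle's own z axis and vertical below 0.1 rad and height (world z) of bottle below 0.012 m and linear speed of bottle below 0.02 m/s and contact force between bottle and mat above 0.5 N and value of joint cock above 1.4 rad and value of joint pad below 0.004 m); the robot touches nothing.
It fails at once if the bottle is pressed on the mixer with more than 50 N (contact force between bottle and mixer above 50 N).
It fails at once if another jar, the tin or the brush pot is moved more than 30 mm or tipped (distance of any of jar_wide, jar_small, tin, brush_pot from where it was at the start of the episode above 0.03 m or angle between any of jar_wide, jar_small, tin, brush_pot's own z axis and vertical above 0.4 rad).
It fails at once if the bottle is tipped over (angle between bottle's own z axis and vertical above 1.1 rad).
It also fails if it takes over 58 s, if anything falls off the work surface, if the arm or the gripper's body presses on something with over 40 N, if the wrist force passes 120 N, or if a joint passes its speed limit or range.

## Working session

There is one attempt and no reset: what is moved stays moved. The work goes in short steps, Python scripts to look and compute and a shell command to move; the robot and the scene stay as the last step left them, time stands still between calls to the robot, and variables do not carry over. Pictures are saved under pics/ and viewed, at most 11 in all, crops included, and the job is handed in when it is done.

```bash
mkdir -p pics; cat > h.py <<'E'
import numpy as np, cv2
from workcell import bot
def ray(cam,px):
    c=bot.calibration(cam);K=np.array(c["mtx"]);T=np.array(c["extrinsics"])
    d=np.array([(px[0]-K[0,2])/K[0,0],(px[1]-K[1,2])/K[1,1]]);u=d.copy()
    for _ in range(20): u=d/(1+c["k1"]*(u@u))
    return T[:3,3],T[:3,:3]@np.array([u[0],u[1],1])
def at_z(cam,px,z):
    o,d=ray(cam,px);return o+d*(z-o[2])/d[2]
def proj(cam,P):
    c=bot.calibration(cam);K=np.array(c["mtx"]);T=np.array(c["extrinsics"])
    p=T[:3,:3].T@(np.asarray(P,float)-T[:3,3]);u=p[:2]/p[2];u=u*(1+c["k1"]*(u@u))
    return np.array([K[0,0]*u[0]+K[0,2],K[1,1]*u[1]+K[1,2]])
def tri(cs):
    A=0;b=0
    for cam,px in cs:
        o,d=ray(cam,px);d=d/np.linalg.norm(d);M=np.eye(3)-np.outer(d,d);A=A+M;b=b+M@o
    return np.linalg.solve(A,b)
def save(cam,name): 
    im=bot.get_image(cam);cv2.imwrite(f"pics/{name}.png",im[:,:,::-1]);return im
E
python3 - <<'E'
from h import *
np.set_printoptions(precision=1,suppress=True)
for cam in("scene","top"):
    save(cam,cam); c=bot.calibration(cam);print(cam,np.array(c["mtx"]).tolist(),c["k1"],np.array(c["extrinsics"]))
    for n in("bottle","mixer","pad","cock","cock_tip","mat","jar_wide","jar_small","tin","brush_pot"):
        for r in bot.regions_of(cam,n)[:4]:
            ys,xs=np.where(r["region"]);print(n,round(r["confidence"],2),np.array(r["centre"]),"x",xs.min(),xs.max(),"y",ys.min(),ys.max(),len(xs))
a=cv2.imread("pics/scene.png");b=cv2.imread("pics/top.png")
o=bot.get_obs();print(o["time"],o["orientation"],o["contact_force"])
E
```

```text
scene [[470.18017260301156, 0.0, 275.7996335561288], [0.0, 470.18017260301156, 212.10327652718811], [0.0, 0.0, 1.0]] -0.14551024429867998 [[ -0.8   0.4  -0.4 934.8]
 [  0.6   0.6  -0.6 733.3]
 [ -0.   -0.7  -0.7 874.5]
 [  0.    0.    0.    1. ]]
bottle 0.72 [300.5 340.4] x 326 354 y 281 320 947
bottle 0.59 [153.  185.7] x 167 205 y 146 162 224
bottle 0.57 [257.5 304.4] x 293 321 y 232 285 1285
mixer 0.64 [251.3 202.9] x 169 244 y 209 295 3713
pad 0.88 [220.5 200.9] x 182 218 y 209 234 657
cock 0.54 [151.2 185.2] x 167 205 y 146 162 258
cock_tip 0.52 [153.3 180.9] x 166 205 y 146 163 308
mat 0.7 [224.6 266.7] x 241 286 y 208 239 1153
mat 0.6 [223.6 201.7] x 182 219 y 209 234 699
mat 0.59 [243.2 341.3] x 323 368 y 229 262 1262
mat 0.59 [266.3 436.8] x 413 461 y 247 285 1404
jar_wide 0.93 [351.  349.3] x 329 369 y 329 381 1684
jar_small 0.76 [301.9 339.8] x 325 354 y 281 320 974
jar_small 0.43 [259. 307.] x 294 321 y 232 285 1232
tin 0.97 [168.9 253.7] x 243 264 y 154 180 515
brush_pot 0.58 [202.4 134.6] x 112 152 y 160 230 1329
top [[389.3383569579362, 0.0, 280.24366751406717], [0.0, 
[... 614 characters left out ...]
52 y 161 210 460
mat 0.86 [273.6 244.9] x 223 270 y 250 298 1845
mat 0.72 [221.5 318.3] x 297 343 y 200 245 1722
mat 0.68 [334.1 174.2] x 149 195 y 308 356 1834
mat 0.46 [185.6 137.5] x 118 157 y 170 201 1006
jar_wide 0.97 [183.6 139.8] x 118 157 y 170 201 1018
jar_small 0.68 [182.9 447.5] x 439 452 y 162 210 417
jar_small 0.57 [183.1 135.9] x 117 159 y 170 201 1054
tin 0.62 [261.2 401.3] x 388 418 y 247 274 688
tin 0.32 [134. 314.] x 293 332 y 115 155 1271
tin 0.24 [106.2 401.2] x 382 427 y 74 127 1124
tin 0.19 [213.8 182.8] x 170 199 y 203 227 588
brush_pot 0.85 [105.3 400.5] x 382 427 y 74 127 1181
brush_pot 0.15 [185.8 138.1] x 118 157 y 170 201 1012
1.1 [-3.1 -0.7  0. ] [ 0.1 -0.4  0.4]
```

View pics/scene.png

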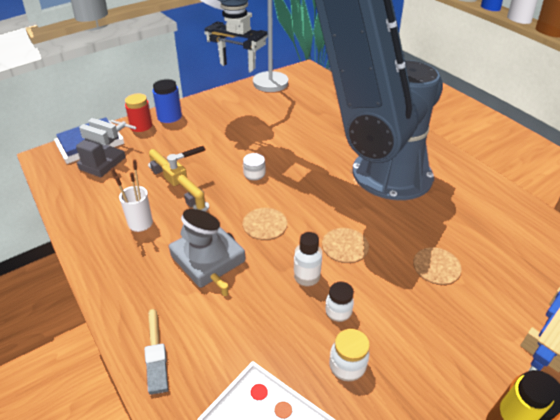

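View pics/top.png

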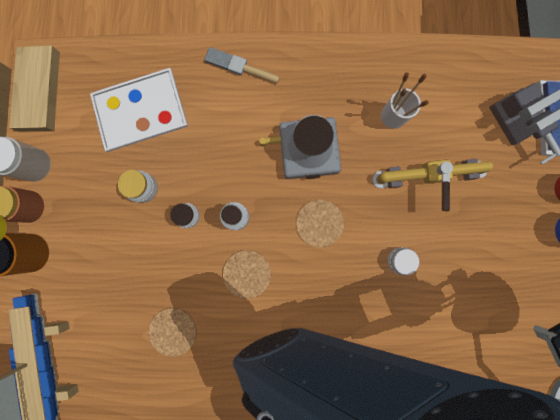

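The scene shows the bottle at (308,258), tins and mats, with the cock handle at (187,155) and the pad at (201,220). In the top view the cock handle runs from (446,170) to (446,210), the bottle cap is near (232,215), the pad at (313,135), and the right-most mat at (319,222).

```bash
cat > m.py <<'E'
from h import *
from scipy.optimize import least_squares
np.set_printoptions(precision=1,suppress=True)
a=np.linspace(0,2*np.pi,40);ring=lambda r,z:np.c_[r*np.cos(a),r*np.sin(a),0*a+z]
B=np.vstack([ring(32,0),ring(32,84),ring(22,96),ring(22,130)])
def bb(cam,P): 
    p=np.array([proj(cam,q) for q in P]);return np.r_[p.min(0),p.max(0)]
bx={"scene":[293,232,321,285],"top":[220,201,249,229]}
f=lambda v:np.concatenate([bb(c,B+[v[0],v[1],0])-np.array(bx[c])-[0,0,1,1] for c in bx])
s=least_squares(f,[400,180]);print("bottle",s.x,s.fun)
for p in((318.3,221.5),(320,222.5)):print("mat top",at_z("top",p,6))
print("mat scene",at_z("scene",(264,223.5),6))
print("tin",at_z("top",(404,261),55),"brush",at_z("top",(400,110),100))
print("pad",tri([("top",(313,135)),("scene",(200.5,221))]))
print("tip z",at_z("top",(446,209),96),"hinge",at_z("top",(446,171),96),"scene tip",at_z("scene",(204,149.5),96))
for p in((281,122),(337,117),(341,173),(286,178.5)):print("foot",at_z("top",p,45))
for p in((375,178),(492,167)):print("pipe",at_z("top",p,50))
E
python3 m.py
python3 - <<'E'
import cv2
a=cv2.imread("pics/top.png")[100:230,270:510];cv2.imwrite("pics/crop.png",cv2.resize(a,None,fx=3.3,fy=3.3,interpolation=2))
E
```

```text
Traceback (most recent call last):
  File "m.py", line 10, in <module>
    s=least_squares(f,[400,180]);print("bottle",s.x,s.fun)
  File "m.py", line 9, in <lambda>
    f=lambda v:np.concatenate([bb(c,B+[v[0],v[1],0])-np.array(bx[c])-[0,0,1,1] for c in bx])
                               ~~^^^^^^^^^^^^^^^^^^^
  File "m.py", line 7, in bb
    p=np.array([proj(cam,q) for q in P]);return np.r_[p.min(0),p.max(0)]
                ~~~~^^^^^^^
  File "h.py", line 11, in proj
    c=bot.calibration(cam);K=np.array(c["mtx"]);T=np.array(c["extrinsics"])
ValueError: time passes only in moves, steps and waits
```

View pics/crop.png

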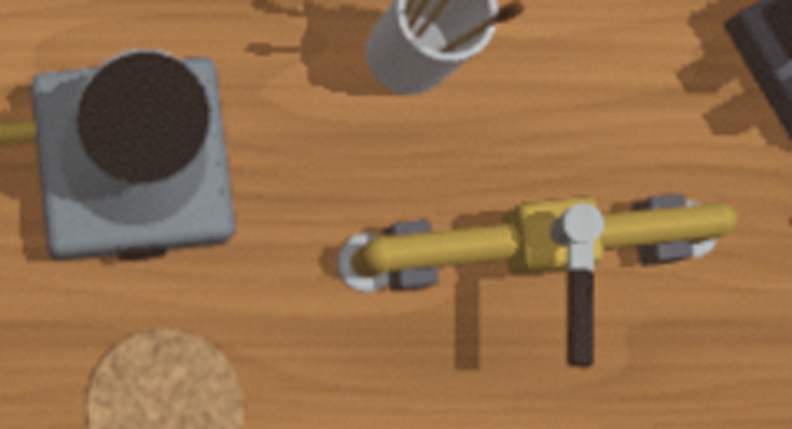

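The crop shows the pad centre at about (314,135.5), the handle from hinge (446.7,167.3) to tip (445.8,210.6), and the foot corners clearly. I'll cache the calibration and rerun.

```bash
sed -i 's/^def ray/import functools\n_c=functools.lru_cache(None)(lambda cam:bot.calibration(cam))\ndef ray/; s/c=bot.calibration(cam)/c=_c(cam)/' h.py
sed -i 's/(446,209)/(445.8,210.6)/;s/(446,171)/(446.7,167.5)/;s/for p in((281.*$/F=[at_z("top",p,45) for p in((280,122.7),(335.2,117.6),(340.9,172.1),(285.8,177.9))]\nprint(np.array(F),np.mean(F,0),np.linalg.norm(np.diff(F+F[:1],axis=0),axis=1))/;s/(313,135)/(313.9,135.5)/' m.py; python3 m.py
python3 -c "
from h import *
o=bot.get_obs();from scipy.spatial.transform import Rotation as R
print(R.from_rotvec(o['orientation']).as_matrix())"
```

```text
bottle [461.4 171.8] [-0.3 -1.3 -0.4 -0.1 -0.9  0.3 -0.4 -0.3]
mat top [449.  -32.3   6. ]
mat top [446.5 -36.5   6. ]
mat scene [448.4 -31.2   6. ]
tin [ 352.  -230.9   55. ] brush [ 704.7 -218.1  100. ]
pad [634.8 -12.4 130.2]
tip z [ 468.9 -318.9   96. ] hinge [ 569.4 -325.1   96. ] scene tip [ 472.  -308.5   96. ]
[[690.3  62.4  45. ]
 [703.  -73.5  45. ]
 [567.1 -84.9  45. ]
 [553.3  49.   45. ]] [628.4 -11.8  45. ] [136.6 136.3 134.6 137.7]
pipe [ 551.7 -166.7   50. ]
pipe [ 579.4 -461.4   50. ]
[[ 8.96594416e-01  4.42852632e-01 -5.77508975e-06]
 [ 4.42852632e-01 -8.96594416e-01  2.40144825e-05]
 [ 5.45696355e-06 -2.40887646e-05 -1.00000000e+00]]
```

```bash
python3 -m pendant '{"xyz":[[4,0.4,0],[8,0.8,0],[12,1.2,0],[16,1.6,0],[20,2,0],[24,2.3,0],[26.4,2.5,0],[26.4,2.5,0]],"yaw":[4,8,12,16,20,21,21,21]}' 0 20
cat > s.py <<'E'
from h import *
from scipy.spatial.transform import Rotation as R
np.set_printoptions(precision=2,suppress=True)
o=bot.get_obs();M=R.from_rotvec(o['orientation']).as_matrix()
print(o['time'],o['tcp_pos'],"yaw",np.degrees(np.arctan2(M[1,0],M[0,0])),"tilt",np.degrees(np.arccos(-M[2,2])),"F",o['contact_force'],"T",o["wrist_torque"],o['width'],o['gripper_force'],"q",np.array(o['q']))
E
python3 s.py; python3 - <<'E'
from h import *
save("wrist","w1")
E
```

```text
time: 1.77
tcp_pos: [495.1, -396.3, 226.2]
orientation: [-3.138, -0.151, -0.001]
contact_force: [0.8, 0.9, 0.5]
width: 44.3
gripper_force: 0.0
1.7667 [ 495.08 -396.31  226.22] yaw 5.4959149477013085 tilt 0.05110938919350154 F [0.84 0.89 0.53] T [-0.02 -0.01  0.  ] 44.322980588395374 0.0 q [-0.75  0.5   1.42  0.    1.22  0.73]
```

View pics/w1.png

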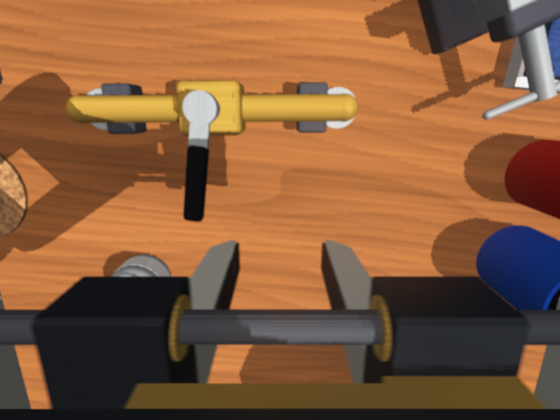

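The wrist view shows the hinge at (200,106), the handle tip at (194,219), and the pipe parallel to the tool's y axis.

```bash
python3 - <<'E'
from h import *
np.set_printoptions(precision=1,suppress=True)
for z in(96,102,110):print(z,at_z("wrist",(200,107),z),at_z("wrist",(194,219),z))
print("pipe",at_z("wrist",(75,106),50),at_z("wrist",(355,106),50))
E
```

```text
96 [ 566.  -322.5   96. ] [ 465.7 -319.8   96. ]
102 [ 566.1 -323.9  102. ] [ 467.9 -321.3  102. ]
110 [ 566.2 -325.8  110. ] [ 470.8 -323.2  110. ]
pipe [ 554.5 -190.4   50. ] [ 580.8 -462.4   50. ]
```

```bash
python3 -m pendant '{"xyz":[[0,0,4],[0,0,8],[0,0,12],[0,0,13.8],[0,0,13.8],[0,0,13.8]],"yaw":[0,0,0,0,0,0]}' 0 20; python3 s.py
```

```text
time: 2.32
tcp_pos: [490.6, -399.1, 88.7]
orientation: [-3.138, -0.144, 0.001]
contact_force: [0.1, -0.8, 0.4]
width: 2.1
gripper_force: 0.0
2.3167 [ 490.57 -399.06   88.69] yaw 5.237436374766373 tilt 0.06558568320389808 F [ 0.14 -0.82  0.44] T [ 0.01 -0.    0.06] 2.083095156857481 0.0 q [-0.76  0.66  1.53 -0.    0.96  0.72]
```

```bash
python3 -m pendant '{"xyz":[[0,-2.8,0],[0,-5.6,0],[0.2,-6.9,0],[0.6,-8.1,0],[1.2,-9.3,0],[2,-10.3,0],[3,-11.2,0],[4.1,-11.9,0]],"yaw":[0,0,0,0,0,0,0,0]}'; python3 s.py
```

```text
time: 2.98
tcp_pos: [522.4, -275.6, 88.9]
orientation: [3.138, 0.145, 0.001]
contact_force: [-2.3, -2.3, 1.3]
width: 0.5
gripper_force: 1.5
2.9833 [ 522.43 -275.64   88.94] yaw 5.288605749170423 tilt 0.029761787139328446 F [-2.32 -2.29  1.26] T [-0.42  0.36  0.02] 0.5316309196264438 1.4964384259656072 q [-0.56  0.59  1.65  0.    0.9   0.91]
```

```bash
python3 -m pendant '{"xyz":[[0.6,-0.3,0],[1.2,-0.5,0],[1.7,-0.6,0],[2.2,-0.7,0],[2.4,-0.7,0],[2.4,-0.7,0],[2.4,-0.7,0]],"yaw":[0,0,0,0,0,0,0]}'; python3 s.py
```

```text
time: 3.57
tcp_pos: [544.1, -267.0, 88.2]
orientation: [-3.137, -0.144, 0.002]
contact_force: [-2.9, 1.7, 0.4]
width: 0.3
gripper_force: 1.4
3.5667 [ 544.1  -266.95   88.2 ] yaw 5.27249952412326 tilt 0.08810712043309707 F [-2.94  1.66  0.39] T [0.34 0.59 0.08] 0.3312134795655365 1.4372623711824417 q [-0.53  0.62  1.61  0.    0.92  0.95]
```

```bash
python3 -m pendant '{"xyz":[[0.2,0,0],[0.4,0,0],[0.6,0,0],[0.6,0,0]],"yaw":[0,0,0,0]}'; python3 s.py; python3 - <<'E'
from h import *
save("wrist","w2")
E
```

```text
time: 3.9
tcp_pos: [544.8, -266.7, 87.9]
orientation: [-3.135, -0.145, 0.021]
contact_force: [-36.6, -2.3, 18.9]
width: 0.5
gripper_force: 18.4
3.9 [ 544.75 -266.73   87.95] yaw 5.310203671235941 tilt 0.7968720083172965 F [-36.57  -2.31  18.91] T [-0.34  5.95  0.09] 0.5466151675309513 18.428582847118378 q [-0.53  0.62  1.6  -0.01  0.93  0.95]
```

View pics/w2.png

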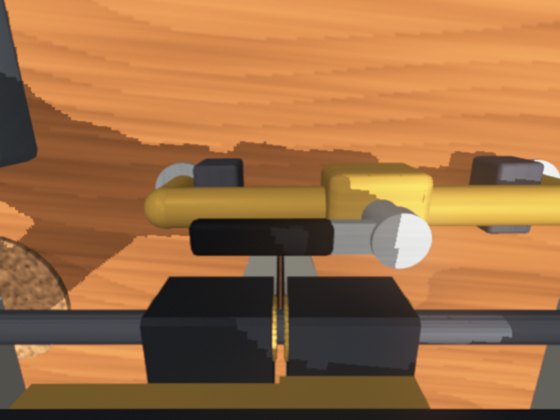

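The handle (190–335, 237) lies along the pipe against its stop, so the cock is open. Next I back off, lift, and head for the bottle, looking at the pad on the way.

```bash
python3 -m pendant '{"xyz":[[-1,0,0],[-3,0,0],[-3,0,-4],[-3,0,-8],[-3,0,-12],[-3,-1,-16],[-3,-3,-18],[-3,-5,-18]],"yaw":[0,0,0,0,0,0,0,0]}' 0.75; python3 -m pendant '{"xyz":[[0,-4,0],[0,-8,0],[0,-12,0],[0,-16,0],[0,-20,0],[0,-20.5,0],[0,-20.5,0],[0,-20.5,0]],"yaw":[0,0,0,0,0,0,0,0]}'; python3 s.py; python3 - <<'E'
from h import *
save("wrist","w3")
r=bot.regions_of("wrist","pad")
for x in r[:2]:
    ys,xs=np.where(x["region"]);print(x["confidence"],x["centre"],xs.min(),xs.max(),ys.min(),ys.max())
E
```

```text
time: 4.62
tcp_pos: [517.8, -220.5, 274.0]
orientation: [3.134, 0.142, 0.013]
contact_force: [0.4, 0.4, -0.5]
width: 49.0
gripper_force: 0.0
time: 5.28
tcp_pos: [497.5, -15.8, 268.8]
orientation: [3.138, 0.146, 0.002]
contact_force: [1.0, 0.2, -1.2]
width: 69.4
gripper_force: 0.0
5.2833 [497.52 -15.8  268.85] yaw 5.321255555302102 tilt 0.060886312094839155 F [ 1.03  0.22 -1.18] T [ 0.07  0.07 -0.01] 69.43954669589336 0.0 q [-0.13  0.21  1.73 -0.    1.2   1.35]
0.82 [38.9, 288.6] 232 346 0 89
```

View pics/w3.png

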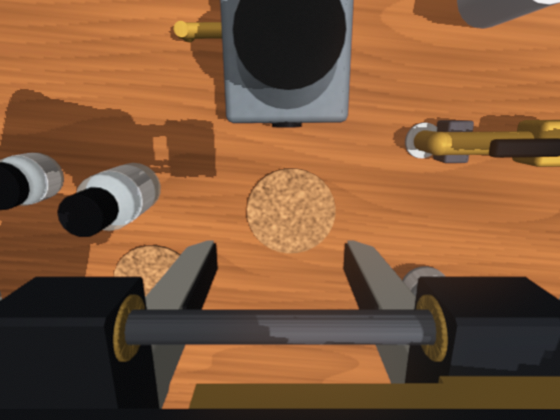

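The wrist view shows the pad (232–346, lower edge 89), the mat centre at (291,210), the foot's front corners at (229,121) and (347,121), and the bottle cap at about (90,212).

```bash
python3 - <<'E'
from h import *
from scipy.optimize import least_squares
np.set_printoptions(precision=1,suppress=True)
print("mat",at_z("wrist",(291,210),6),"foot",at_z("wrist",(226,121),45),at_z("wrist",(350,121),45))
yw=np.radians(5.3);X=np.array([np.cos(yw),np.sin(yw),0]);Y=np.array([-np.sin(yw),np.cos(yw),0]);Z=np.array([0,0,1.])
u=np.cos(np.pi/6)*X+.5*Z;a=np.linspace(0,2*np.pi,60)[:,None];D=45*(np.cos(a)*u+np.sin(a)*Y)
def bb(cam,P):
    p=np.array([proj(cam,q) for q in P]);return np.r_[p.min(0),p.max(0)]
def f(v):
    return np.r_[(bb("wrist",D+v)-[232,0,347,90])[[0,2,3]]/1.5,bb("top",D+v)-[294,115,334,156],bb("scene",D+v)-[182,209,219,235]]
s=least_squares(f,[629,-12,150],diff_step=1e-4);print("all",s.x,s.fun)
for z in(138,148,158,168):
    g=least_squares(lambda v:f([v[0],v[1],z]),[629,-12],diff_step=1e-4);print(z,g.x,g.cost,g.fun)
E
```

```text
mat [447.5 -36.1   6. ] foot [557.1  50.   45. ] [569.9 -89.4  45. ]
all [633.4 -12.  129.8] [ 1.6 -1.5 -1.3 -0.6  1.3 -0.4 -0.2  0.1  1.8  0.2 -3.5]
138 [633.  -11.1] 20.323228449231543 [-0.1 -1.  -1.5 -0.9  0.3 -0.3 -0.8  0.  -0.6  0.3 -5.9]
148 [632.4 -10. ] 53.30869672316055 [-2.4 -0.3 -1.6 -1.3 -0.9 -0.2 -1.5 -0.2 -3.6  0.3 -9. ]
158 [631.8  -9. ] 113.74400391343924 [ -4.7   0.5  -1.7  -1.6  -2.1   0.   -2.2  -0.3  -6.7   0.4 -12.1]
168 [631.2  -8.1] 204.06365016940074 [ -7.1   1.5  -1.8  -1.9  -3.3   0.2  -2.9  -0.5  -9.8   0.5 -15.3]
```

```bash
python3 - <<'E'
from h import *
print(at_z("wrist",(85,214),130))
E
python3 -m pendant '{"xyz":[[0,-4,0],[-0.4,-8,0],[-0.9,-12,0],[-1.4,-16,0],[-1.9,-19,0],[-1.9,-19,2],[-1.9,-19,4],[-1.9,-19,4]],"yaw":[0,0,0,0,0,0,0,0]}' 0.9; python3 s.py; python3 - <<'E'
from h import *
save("wrist","w4")
for n in("bottle","jar_small"):
  for x in bot.regions_of("wrist",n)[:2]:
    ys,xs=np.where(x["region"]);print(n,x["confidence"],x["centre"],xs.min(),xs.max(),ys.min(),ys.max())
E
```

```text
[463.07247979 166.06320251 130.        ]
time: 6.05
tcp_pos: [459.7, 171.0, 225.6]
orientation: [3.137, 0.144, -0.007]
contact_force: [-1.5, 0.0, -0.7]
width: 83.6
gripper_force: 0.0
6.05 [459.67 171.   225.6 ] yaw 5.242542210258688 tilt 0.2804197783951675 F [-1.48  0.01 -0.73] T [-0.02  0.03 -0.01] 83.57253248882712 0.0 q [ 0.26  0.25  1.8  -0.    1.1   1.74]
bottle 0.95 [190.0, 278.6] 246 312 150 232
bottle 0.74 [48.4, 475.4] 352 559 0 108
jar_small 0.61 [171.1, 161.7] 123 198 139 202
```

View pics/w4.png

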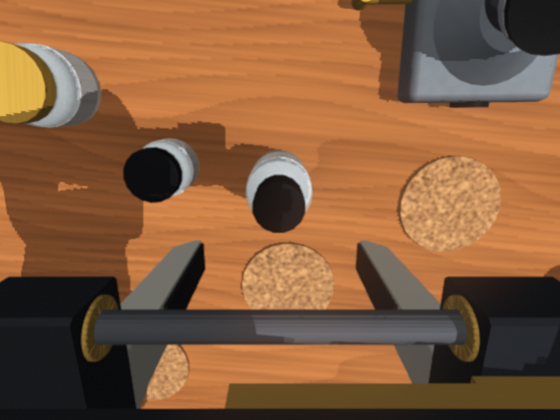

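The wrist view shows the bottle cap centred at (278,204) and the small jar's lid at (153,174), clear of the left finger.

```bash
python3 - <<'E'
from h import *
b=at_z("wrist",(278.5,204.5),130);print(b,at_z("wrist",(153,174),75))
o=bot.get_obs();d=b-o["tcp_pos"];x=np.array([.9957,.0926]);y=np.array([.0926,-.9957]);print(x@d[:2],y@d[:2])
E
```

```text
[464.50246759 172.74116027 130.        ] [468.2163755  295.10658081  75.        ]
3.162915859273867 -1.2220751018288354
```

```bash
python3 -m pendant '{"xyz":[[0.3,-0.1,3],[0.3,-0.1,6],[0.3,-0.1,9],[0.3,-0.1,11.5],[0.3,-0.1,11.5],[0.3,-0.1,11.5]],"yaw":[0,0,0,0,0,0]}'; python3 s.py
```

```text
time: 6.7
tcp_pos: [464.1, 172.8, 114.3]
orientation: [3.138, 0.143, -0.001]
contact_force: [-0.4, 0.3, 1.2]
width: 83.7
gripper_force: 0.0
6.7 [464.11 172.84 114.3 ] yaw 5.228116026344963 tilt 0.026537102693339778 F [-0.36  0.33  1.23] T [ 0.05 -0.01  0.  ] 83.71589607572739 0.0 q [0.26 0.41 1.89 0.   0.84 1.74]
```

```bash
python3 -m pendant '{"xyz":[[0,0,0.5],[0,0,0.6],[0,0,0.6],[0,0,0.6],[0,0,0.6],[0,0,0.6],[0,0,0.6],[0,0,0.6]],"yaw":[0,0,0,0,0,0,0,0]}' 0.3 25;python3 -m pendant '{"xyz":[[0,0,0],[0,0,0]],"yaw":[0,0]}' ; python3 s.py
```

```text
time: 7.37
tcp_pos: [463.7, 173.3, 107.9]
orientation: [3.138, 0.145, 0.001]
contact_force: [0.6, -0.9, 2.7]
width: 43.4
gripper_force: 25.0
time: 7.53
tcp_pos: [463.8, 173.3, 107.9]
orientation: [-3.138, -0.145, -0.001]
contact_force: [-0.2, -0.7, 3.6]
width: 43.6
gripper_force: 25.0
7.5333 [463.75 173.29 107.9 ] yaw 5.292694093130453 tilt 0.02774471826313975 F [-0.19 -0.68  3.62] T [-0.15  0.1  -0.01] 43.56322704675875 24.99731719493866 q [ 0.26  0.42  1.9  -0.    0.83  1.74]
```

```bash
python3 -m pendant '{"xyz":[[0,0,0.15],[-0.5,0,0.03],[-1.05,0,-0.08],[-1.6,0,-0.15],[-2.1,0,-0.22]],"yaw":[0,0,0,0,0]}'; python3 s.py; python3 -m pendant '{"xyz":[[-0.5,0,-0.03],[-1.1,0,-0.05],[-1.6,0,-0.05],[-2.15,0,0],[-2.7,0,0.07],[-3.2,0,0.14],[-3.2,0,0.14]],"yaw":[0,0,0,0,0,0,0]}'; python3 s.py;  python3 - <<'E'
from h import *
save("scene","s2");save("wrist","w5")
a=cv2.imread("pics/s2.png")[150:350,200:420];b=cv2.imread("pics/w5.png")
cv2.imwrite("pics/c2.png",np.hstack([cv2.resize(a,(440,400)),cv2.resize(b,(360,270)).copy() if 0 else cv2.copyMakeBorder(cv2.resize(b,(360,270)),0,130,0,0,0)]))
E
```

```text
time: 7.95
tcp_pos: [441.6, 171.2, 109.5]
orientation: [3.138, 0.145, -0.002]
contact_force: [-0.4, -0.9, -2.8]
width: 43.5
gripper_force: 25.0
7.95 [441.62 171.23 109.49] yaw 5.290403880348798 tilt 0.062122791245051275 F [-0.38 -0.9  -2.85] T [-0.06 -0.06  0.02] 43.471704493662244 24.997835755348206 q [0.27 0.38 1.95 0.   0.81 1.75]
time: 8.53
tcp_pos: [410.3, 168.4, 108.4]
orientation: [-3.138, -0.145, -0.001]
contact_force: [1.1, -0.1, -3.5]
width: 43.5
gripper_force: 25.0
8.5333 [410.32 168.4  108.45] yaw 5.2991693735235454 tilt 0.04139290646552636 F [ 1.09 -0.11 -3.53] T [ 0.12 -0.4  -0.02] 43.477521506534465 24.99883532524109 q [ 0.28  0.34  2.02 -0.    0.78  1.76]
```

View pics/c2.png

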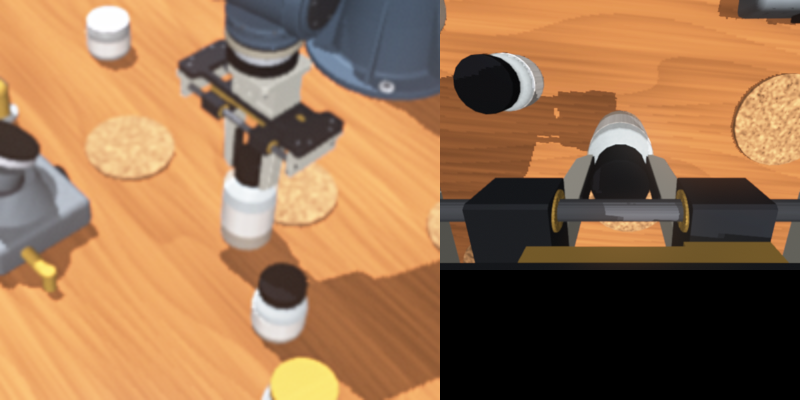

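The crops show the gripped bottle leaning, with its base swung forward. I'll fit its tilt against the regions.

```bash
cat > t.py <<'E'
from h import *
import sys
from scipy.spatial.transform import Rotation as R
np.set_printoptions(precision=0,suppress=True)
o=bot.get_obs();M=R.from_rotvec(o['orientation']).as_matrix();G=np.array(o["tcp_pos"])-11*M[:,2]
X=M[:,0]*[1,1,0];X/=np.linalg.norm(X);Y=np.array([-X[1],X[0],0])
a=np.linspace(0,2*np.pi,40);B=np.vstack([np.c_[r*np.cos(a),r*np.sin(a),0*a+z-119] for r,z in((32,0),(32,84),(22,96),(22,130))])
for cam in sys.argv[1:]:
    bot.get_image(cam)
    for r in bot.regions_of(cam,"bottle")[:2]:
        ys,xs=np.where(r["region"]);print(cam,round(r["confidence"],2),xs.min(),ys.min(),xs.max(),ys.max())
    for t in(0,10,20,25,30,35,40):
        tt=np.radians(t);n=-np.sin(tt)*X+[0,0,np.cos(tt)];u=np.cos(tt)*X+[0,0,np.sin(tt)]
        p=np.array([proj(cam,G+b[0]*u+b[1]*Y+b[2]*n) for b in B]);print(t,p.min(0),p.max(0))
E
python3 t.py wrist scene
```

```text
wrist 0.65 229 171 332 308
0 [227. 168.] [333. 324.]
10 [226. 144.] [334. 322.]
20 [225. 119.] [335. 318.]
25 [224. 107.] [336. 316.]
30 [223.  95.] [336. 313.]
35 [223.  83.] [337. 310.]
40 [222.  70.] [338. 307.]
scene 0.81 310 222 338 274
0 [309. 221.] [338. 275.]
10 [303. 221.] [336. 278.]
20 [297. 222.] [336. 280.]
25 [294. 222.] [336. 281.]
30 [292. 222.] [336. 281.]
35 [289. 222.] [336. 282.]
40 [287. 222.] [336. 282.]
```

The bottle is still upright: it slid along the table instead of pivoting. The look-alike mat's rim is close by and could act as a toe-stop, so I'll locate it and try pivoting there with a lighter grip.

```bash
python3 - <<'E'
from h import *
m=at_z("top",(246,273.7),6);s=at_z("scene",(344.5,245),6);print(m,s)
o=bot.get_obs();
for q in(m,s):
  d=np.array(o["tcp_pos"])-q;print(d,np.hypot(d[0],d[1]))
E
```

```text
[320.16884781 148.33793158   6.        ] [322.81345014 151.3319673    6.        ]
[ 90.74429682  20.10519206 102.43138906] 92.94485544544453
[ 88.09969449  17.11115634 102.43138906] 89.74601852134089
```

```bash
python3 -m pendant '{"xyz":[[0.3,0.5,0],[0.5,1,0],[0.5,1,0],[0.5,1,0.05],[0.5,1,0.1]],"yaw":[0,0,0,0,0]}' - 8; python3 s.py; python3 -m pendant '{"xyz":[[-0.3,0,0],[-0.8,0,-0.1],[-1.35,0,-0.22],[-1.9,0,-0.3],[-2.4,0,-0.36],[-2.4,0,-0.36]],"yaw":[0,0,0,0,0,0]}'; python3 s.py; python3 t.py wrist
```

```text
time: 9.25
tcp_pos: [417.1, 158.7, 107.6]
orientation: [3.138, 0.144, 0.001]
contact_force: [1.2, -1.9, 5.0]
width: 43.6
gripper_force: 8.0
9.25 [417.09 158.75 107.64] yaw 5.270453621835031 tilt 0.04576669776658596 F [ 1.19 -1.93  5.05] T [-0.44 -0.11 -0.02] 43.6318032927235 8.00282634794712 q [ 0.26  0.35  2.02 -0.    0.78  1.74]
time: 9.75
tcp_pos: [391.5, 156.6, 111.0]
orientation: [3.138, 0.145, -0.002]
contact_force: [0.4, -0.5, -2.1]
width: 43.7
gripper_force: 8.0
9.75 [391.48 156.59 110.97] yaw 5.299976418405463 tilt 0.05764879751399 F [ 0.4  -0.53 -2.08] T [ 0.03 -0.08 -0.02] 43.68925507502668 7.999812215566635 q [0.27 0.3  2.07 0.   0.77 1.75]
wrist 0.83 228 149 333 309
0 [227. 169.] [333. 325.]
10 [226. 145.] [334. 323.]
20 [225. 120.] [335. 319.]
25 [224. 108.] [336. 317.]
30 [224.  96.] [336. 314.]
35 [223.  84.] [337. 312.]
40 [222.  71.] [338. 309.]
```

```bash
python3 -m pendant '{"xyz":[[-0.55,0,-0.03],[-1.1,0,-0.05],[-1.6,0,-0.03],[-2.15,0,0.02],[-2.7,0,0.09],[-3.2,0,0.16],[-3.75,0,0.28],[-4.3,0,0.4]],"yaw":[0,0,0,0,0,0,0,0]}';python3 -m pendant '{"xyz":[[-0.4,0,0.13],[-0.4,0,0.13]],"yaw":[0,0]}'; python3 s.py; python3 t.py wrist
```

```text
time: 10.52
tcp_pos: [349.4, 152.7, 107.0]
orientation: [-3.138, -0.145, -0.0]
contact_force: [0.5, 0.3, -1.0]
width: 43.6
gripper_force: 8.0
time: 10.68
tcp_pos: [344.9, 152.2, 105.4]
orientation: [3.138, 0.145, -0.002]
contact_force: [0.1, 0.5, -0.3]
width: 43.7
gripper_force: 8.0
10.6833 [344.9  152.19 105.42] yaw 5.295071899487821 tilt 0.06612451065742628 F [ 0.13  0.54 -0.26] T [ 0.13 -0.04  0.03] 43.6874907877112 8.00007551908493 q [0.29 0.24 2.18 0.   0.72 1.77]
wrist 0.91 225 91 336 309
0 [227. 168.] [333. 325.]
10 [226. 144.] [334. 323.]
20 [225. 120.] [335. 319.]
25 [224. 108.] [336. 317.]
30 [224.  96.] [336. 314.]
35 [223.  84.] [337. 311.]
40 [222.  71.] [338. 308.]
```

```bash
python3 -m pendant '{"xyz":[[0,0,0],[0,0,0],[0,0,-2],[0,0,-5],[0,0,-8],[0,0,-11],[0,0,-14],[0,0,-17]],"yaw":[0,0,0,0,0,0,0,0]}' - 30; python3 -m pendant '{"xyz":[[2.2,2.4,-0.8],[4.6,4.8,-0.8],[7,7.2,-0.8],[9.3,9.6,-0.8],[11.6,12,-0.8],[14,14.4,-0.8],[16.3,16.8,-0.8],[18,18.6,-0.8]],"yaw":[0,0,0,0,0,0,0,0]}';python3 -m pendant '{"xyz":[[0.2,0.3,0],[0.2,0.3,0],[0.2,0.3,0]],"yaw":[0,0,0]}'; python3 s.py; python3 t.py wrist scene
```

```text
time: 11.45
tcp_pos: [345.5, 152.2, 277.1]
orientation: [3.138, 0.145, -0.001]
contact_force: [0.5, -0.3, -2.7]
width: 43.4
gripper_force: 30.0
time: 12.12
tcp_pos: [543.7, -18.2, 283.0]
orientation: [3.138, 0.143, -0.001]
contact_force: [0.1, 0.8, -2.4]
width: 43.4
gripper_force: 30.0
time: 12.37
tcp_pos: [544.0, -18.8, 283.1]
orientation: [-3.138, -0.144, 0.002]
contact_force: [0.3, 0.0, -3.5]
width: 43.4
gripper_force: 30.0
12.3667 [544.01 -18.82 283.14] yaw 5.270249527008365 tilt 0.09275349241498174 F [ 0.32  0.03 -3.51] T [ 0.04  0.12 -0.01] 43.406964167498494 29.998961985111237 q [-0.12  0.29  1.59  0.    1.26  1.36]
wrist 0.65 224 92 335 308
0 [228. 167.] [334. 323.]
10 [227. 143.] [335. 321.]
20 [226. 119.] [336. 317.]
25 [225. 107.] [336. 315.]
30 [225.  95.] [337. 312.]
35 [224.  82.] [338. 310.]
40 [223.  70.] [339. 307.]
scene 0.98 196 139 235 202
0 [215. 138.] [245. 199.]
10 [210. 139.] [241. 201.]
20 [203. 139.] [239. 202.]
25 [199. 139.] [239. 203.]
30 [196. 139.] [239. 203.]
35 [193. 139.] [239. 203.]
40 [190. 138.] [239. 202.]
```

```bash
cat > f.sh <<'E'
python3 - <<'P'
from h import *
o=bot.get_obs();p=np.array(o["tcp_pos"])-[544,-18.8,283.1];F=np.array(o["contact_force"]);X=np.array([.9957,.0926,0])
n=-.5*X+[0,0,.866];u=.866*X+[0,0,.5];print("t",round(o["time"],2),"adv",round(-n@p,1),"u",round(u@p,1),"Fn",round(n@F,1),"Fu",round(u@F,1),F.round(1),o["tcp_pos"].round(1) if hasattr(o["tcp_pos"],"round") else o["tcp_pos"])
P
E
python3 -m pendant '{"xyz":[[0.5,0,0.87],[1,0,1.73],[1.5,0,2.6],[1.5,0,2.6],[1.5,0,2.6]],"yaw":[0,0,0,0,0]}'>/dev/null; bash f.sh
for i in 1; do python3 -m pendant '{"xyz":[[0.25,0,0.43],[0.5,0,0.87],[0.5,0,0.87],[0.5,0,0.87]],"yaw":[0,0,0,0]}'>/dev/null; bash f.sh; done
python3 -m pendant '{"xyz":[[0.25,0,0.43],[0.5,0,0.87],[0.5,0,0.87],[0.5,0,0.87]],"yaw":[0,0,0,0]}'>/dev/null; bash f.sh
```

```text
t 12.98 adv 30.6 u 0.2 Fn -1.8 Fu -0.5 [ 0.5 -0.7 -1.8] [559.4 -17.6 256.7]
t 13.32 adv 40.0 u 0.7 Fn -2.0 Fu -1.4 [-0.2 -0.2 -2.5] [564.5 -17.2 248.8]
t 13.65 adv 50.1 u 0.6 Fn -2.0 Fu -1.0 [ 0.1  0.3 -2.2] [569.5 -16.8 240. ]
```

```bash
python3 -m pendant '{"xyz":[[0.1,0,0.17],[0.2,0,0.35],[0.2,0,0.35]],"yaw":[0,0,0]}'>/dev/null; bash f.sh
python3 -m pendant '{"xyz":[[0.1,0,0.17],[0.2,0,0.35],[0.2,0,0.35]],"yaw":[0,0,0]}'>/dev/null; bash f.sh
python3 -m pendant '{"xyz":[[0.1,0,0.17],[0.2,0,0.35],[0.2,0,0.35]],"yaw":[0,0,0]}'>/dev/null; bash f.sh
```

```text
t 13.9 adv 54.2 u 0.6 Fn -2.3 Fu -1.6 [-0.2  0.1 -2.8] [571.5 -16.6 236.5]
t 14.15 adv 58.0 u 0.8 Fn 1.8 Fu -1.0 [-1.8  0.5  1. ] [573.6 -16.4 233.3]
t 14.4 adv 62.0 u 0.8 Fn 3.5 Fu 0.5 [-1.3  0.1  3.3] [575.6 -16.2 229.8]
```

```bash
python3 -m pendant '{"xyz":[[0.1,0,0.17],[0.2,0,0.35],[0.2,0,0.35]],"yaw":[0,0,0]}'>/dev/null; bash f.sh
python3 -m pendant '{"xyz":[[0.1,0,0.17],[0.2,0,0.35],[0.2,0,0.35]],"yaw":[0,0,0]}'>/dev/null; bash f.sh
python3 -m pendant '{"xyz":[[0.05,0,0.09],[0.1,0,0.17],[0.1,0,0.17]],"yaw":[0,0,0]}'>/dev/null; bash f.sh
```

```text
t 14.65 adv 66.0 u 0.8 Fn 6.6 Fu -0.3 [-3.5 -0.6  5.6] [577.6 -16.  226.3]
t 14.9 adv 69.9 u 0.9 Fn 9.5 Fu -0.0 [-4.8 -0.1  8.3] [579.6 -15.8 223. ]
t 15.15 adv 71.6 u 1.1 Fn 11.0 Fu 0.4 [-5.2  1.   9.7] [580.6 -15.8 221.6]
```

```bash
python3 t.py wrist scene | grep -v ^[14]
```

```text
wrist 0.87 225 92 336 309
wrist 0.35 220 71 338 156
0 [227. 168.] [333. 324.]
20 [225. 119.] [335. 318.]
25 [224. 107.] [336. 315.]
30 [224.  95.] [336. 313.]
35 [223.  83.] [337. 310.]
scene 0.74 185 169 224 228
0 [203. 167.] [234. 226.]
20 [192. 168.] [227. 229.]
25 [189. 168.] [227. 230.]
30 [185. 168.] [227. 230.]
35 [182. 168.] [227. 230.]
```

```bash
python3 -m pendant '{"xyz":[[0.05,0,0.09],[0.05,0,0.09]],"yaw":[0,0]}'>/dev/null; bash f.sh
python3 -m pendant '{"xyz":[[0.05,0,0.09],[0.05,0,0.09]],"yaw":[0,0]}'>/dev/null; bash f.sh
```

```text
t 15.52 adv 72.2 u 1.3 Fn 13.3 Fu 0.5 [-6.2  0.1 11.8] [581.1 -15.7 221.3]
t 15.68 adv 72.5 u 1.8 Fn 20.8 Fu 1.3 [-9.3 -0.6 18.7] [581.7 -15.8 221.2]
```

Hard stop reached at about 23 N net; now I hold.

```bash
python3 -m pendant '{"xyz":[[0,0,0],[0,0,0],[0,0,0],[0,0,0],[0,0,0],[0,0,0],[0,0,0],[0,0,0]],"yaw":[0,0,0,0,0,0,0,0]}'>/dev/null; bash f.sh
python3 -m pendant '{"xyz":[[0,0,0],[0,0,0],[0,0,0],[0,0,0],[0,0,0],[0,0,0],[0,0,0],[0,0,0]],"yaw":[0,0,0,0,0,0,0,0]}'>/dev/null; bash f.sh; python3 - <<'E'
from h import *
a=save("scene","s3");b=save("wrist","w6")
cv2.imwrite("pics/c3.png",np.hstack([cv2.resize(a[130:300,110:290],(400,378)),cv2.resize(b,(400,300))[0:300] if 0 else cv2.resize(b,(400,378))])[:,:,::-1])
E
```

```text
t 16.35 adv 72.5 u 1.8 Fn 20.8 Fu 2.5 [-8.2 -0.1 19.3] [581.7 -15.8 221.2]
t 17.02 adv 72.5 u 1.7 Fn 20.7 Fu 1.7 [-8.8 -1.3 18.8] [581.6 -15.8 221.2]
```

View pics/c3.png

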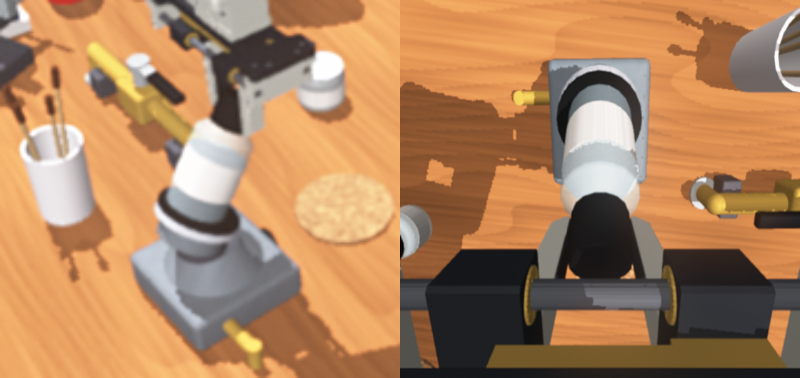

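The bottle stands squarely on the pressed pad: the rim shows evenly around the base in both views, and the handle lies along the pipe. Now I retract along the normal and go to the mat.

```bash
python3 -m pendant '{"xyz":[[0,0,0],[-0.2,0,-0.35],[-0.5,0,-0.87],[-1,0,-1.73],[-1.5,0,-2.6],[-2.2,0,-3.8],[-3,0,-5.2],[-3.2,0,-5.5]],"yaw":[0,0,0,0,0,0,0,0]}' >/dev/null; bash f.sh
python3 -m pendant '{"xyz":[[-2,0.1,0],[-4.5,0.2,0],[-7,0.3,0],[-9.5,0.4,0],[-12,0.5,0],[-14.5,0.6,0],[-16.5,0.7,0],[-16.5,0.7,0]],"yaw":[0,0,0,0,0,0,0,0]}'; python3 s.py
```

```text
t 17.78 adv 8.1 u 1.4 Fn -2.0 Fu -1.4 [-0.2 -1.1 -2.4] [549.2 -18.7 276.8]
time: 18.45
tcp_pos: [383.0, -40.8, 274.2]
orientation: [-3.138, -0.144, 0.002]
contact_force: [1.2, -0.7, -1.7]
width: 43.5
gripper_force: 30.0
18.45 [383.02 -40.82 274.22] yaw 5.2619503135413614 tilt 0.058668002679128584 F [ 1.16 -0.68 -1.75] T [-0.02  0.07 -0.02] 43.514657246667774 29.996489882469177 q [-0.23 -0.02  1.97 -0.    1.19  1.25]
```

```bash
python3 -m pendant '{"xyz":[[0,0,3],[0,0,6],[0,0,9],[0,0,12],[0,0,14.7],[0,0,14.7],[0,0,14.7]],"yaw":[0,0,0,0,0,0,0]}'>/dev/null; python3 s.py; python3 t.py wrist; python3 -m pendant '{"xyz":[[0,0,0.4],[0,0,0.8],[0,0,0.8]],"yaw":[0,0,0]}'>/dev/null; python3 s.py
```

```text
19.0333 [385.76 -40.67 127.18] yaw 5.287540685150383 tilt 0.12967271307181633 F [ 0.44  0.9  -2.66] T [-0.01  0.09 -0.01] 43.48152150399281 29.99689221382141 q [-0.23  0.22  2.14  0.    0.79  1.25]
wrist 0.85 225 93 336 309
0 [227. 169.] [332. 324.]
10 [226. 145.] [333. 322.]
20 [225. 121.] [334. 318.]
25 [224. 109.] [334. 316.]
30 [223.  97.] [335. 313.]
35 [223.  85.] [336. 311.]
40 [222.  73.] [337. 308.]
19.3833 [386.03 -40.78 119.41] yaw 5.287534491707597 tilt 0.03266966425556378 F [ 0.31 -1.01 -3.99] T [ 0.02  0.14 -0.01] 43.34903258393922 29.99681979417801 q [-0.23  0.23  2.15  0.    0.76  1.25]
```

```bash
for k in 1; do python3 -m pendant '{"xyz":[[0,0,0.3],[0,0,0.3]],"yaw":[0,0]}'>/dev/null; python3 s.py|cut -c1-110; done;  python3 -m pendant '{"xyz":[[0,0,0.15],[0,0,0.15]],"yaw":[0,0]}'>/dev/null; python3 s.py|cut -c1-110; python3 -m pendant '{"xyz":[[0,0,0.1],[0,0,0.1]],"yaw":[0,0]}'>/dev/null; python3 s.py|cut -c1-110
```

```text
19.55 [385.87 -40.77 116.16] yaw 5.286305897204616 tilt 0.006232998817902507 F [-0.22 -0.11 -3.08] T [ 0.06  0
19.7167 [385.9  -40.79 114.71] yaw 5.284540977626018 tilt 0.0101817383686835 F [ 0.22  0.23 -2.67] T [ 0.01  0
19.8833 [385.93 -40.77 113.75] yaw 5.289677812069558 tilt 0.004115800122546115 F [-1.3  -0.15 -2.36] T [ 0.01
```

```bash
python3 -m pendant '{"xyz":[[0,0,0.1],[0,0,0.1]],"yaw":[0,0]}'>/dev/null; python3 s.py|cut -c1-130; python3 -m pendant '{"xyz":[[0,0,0.1],[0,0,0.1]],"yaw":[0,0]}'>/dev/null; python3 s.py|cut -c1-130
```

```text
20.05 [385.88 -40.78 112.72] yaw 5.28620168054817 tilt 0.009876849765059025 F [-1.69  0.51 -2.58] T [ 0.04  0.08 -0.02] 43.5533516
20.2167 [385.98 -40.8  111.84] yaw 5.28532283310629 tilt 0.001772997013842946 F [-1.39  0.05 -0.36] T [ 0.    0.21 -0.03] 43.60486
```

```bash
python3 -m pendant '{"xyz":[[0,0,0.05],[0,0,0.05],[0.5,0,-0.07],[1.05,0,-0.17],[1.6,0,-0.24],[2.1,0,-0.3],[2.1,0,-0.3]],"yaw":[0,0,0,0,0,0,0]}' - 6 >/dev/null; python3 s.py; python3 t.py wrist
```

```text
20.8 [408.13 -38.84 115.05] yaw 5.295289523956294 tilt 0.07113799313126033 F [0.11 0.25 5.01] T [0.11 0.02 0.  ] 43.983993005014916 6.001315042376518 q [-0.21  0.27  2.1   0.    0.77  1.27]
wrist 0.89 226 119 335 308
0 [227. 167.] [333. 323.]
10 [226. 143.] [334. 320.]
20 [225. 118.] [335. 317.]
25 [224. 106.] [336. 314.]
30 [224.  94.] [337. 312.]
35 [223.  81.] [337. 309.]
40 [222.  69.] [338. 306.]
```

```bash
python3 -m pendant '{"xyz":[[0.55,0,-0.02],[1.1,0,-0.03],[1.6,0,0],[2.15,0,0.03],[2.7,0,0.1],[3.2,0,0.17],[3.75,0,0.28],[4.25,0,0.4]],"yaw":[0,0,0,0,0,0,0,0]}' >/dev/null; python3 s.py; python3 t.py wrist
```

```text
21.5667 [449.85 -34.87 110.71] yaw 5.289329900834381 tilt 0.012609012131087092 F [ 0.44 -0.86  2.72] T [-0.    0.03  0.01] 43.98222490054699 6.000029593706131 q [-0.18  0.35  2.    0.    0.79  1.3 ]
wrist 0.56 228 166 333 309
0 [227. 168.] [333. 324.]
10 [226. 144.] [334. 322.]
20 [225. 120.] [335. 318.]
25 [224. 107.] [336. 316.]
30 [223.  95.] [336. 313.]
35 [223.  83.] [337. 311.]
40 [222.  70.] [338. 308.]
```

```bash
python3 -m pendant '{"xyz":[[0,0,0.1],[0,0,0.15],[0.05,0,0.2],[0.05,0,0.2],[0.05,0,0.2]],"yaw":[0,0,0,0,0]}' >/dev/null; python3 s.py; python3 t.py wrist scene|grep -v '^[234]'; python3 - <<'E'
from h import *
a=save("scene","s4")
cv2.imwrite("pics/c4.png",cv2.resize(a[130:300,170:370],None,fx=3,fy=3)[:,:,::-1])
E
```

```text
22.0833 [450.38 -34.97 109.38] yaw 5.281745418022691 tilt 0.12017627475906534 F [2.69 0.76 7.21] T [ 0.21 -0.3   0.05] 43.93532782531173 6.000196734921972 q [-0.18  0.35  2.    0.    0.79  1.3 ]
wrist 0.84 228 168 334 308
0 [227. 168.] [333. 324.]
10 [226. 144.] [334. 321.]
scene 0.57 250 182 274 231
0 [250. 181.] [275. 233.]
10 [245. 182.] [273. 235.]
```

View pics/c4.png

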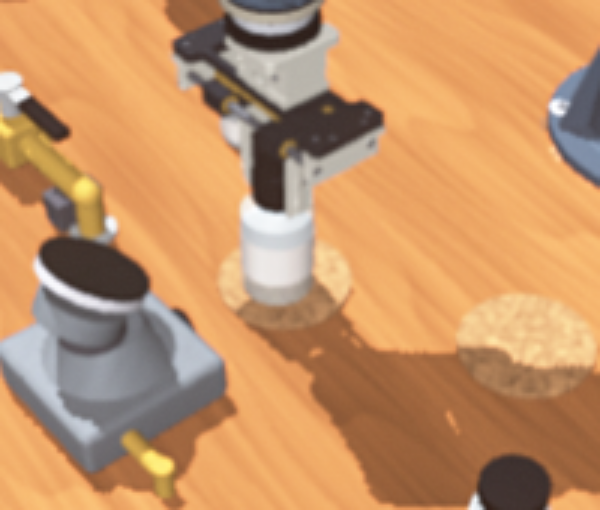

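The bottle stands upright in the middle of the mat (275,280 in the crop) and the pad is up again. Now I relieve the press, release and lift clear.

```bash
python3 -m pendant '{"xyz":[[0,0,-0.1],[0,0,-0.1],[0,0,-0.1]],"yaw":[0,0,0]}' >/dev/null; python3 s.py|cut -c1-120; python3 -m pendant '{"xyz":[[0,0,0],[0,0,0],[0,0,0],[0,0,0],[0,0,0],[0,0,0],[0,0,0],[0,0,0]],"yaw":[0,0,0,0,0,0,0,0]}' 0.95 >/dev/null; python3 -m pendant '{"xyz":[[0,0,-0.5],[0,0,-2],[0,0,-4],[0,0,-7],[0,0,-10],[0,0,-13],[0,0,-13],[0,0,-13]],"yaw":[0,0,0,0,0,0,0,0]}'; python3 - <<'E'
from h import *
a=save("wrist","w7");b=save("top","t7")
for c in("wrist","top"):
  for r in bot.regions_of(c,"bottle")[:1]:
    ys,xs=np.where(r["region"]);print(c,r["confidence"],xs.min(),xs.max(),ys.min(),ys.max())
cv2.imwrite("pics/c7.png",cv2.resize(a,(560,420))[:,:,::-1])
E
```

```text
22.5833 [448.96 -34.8  109.41] yaw 5.286613762767629 tilt 0.08577456478720413 F [ 0.33  0.12 -2.85] T [0.03 0.04 0.01] 4
time: 23.92
tcp_pos: [450.2, -35.0, 241.2]
orientation: [3.138, 0.145, 0.005]
contact_force: [1.1, -0.7, -0.1]
width: 88.5
gripper_force: 0.0
wrist 0.94 248 313 151 230
```

View pics/c7.png

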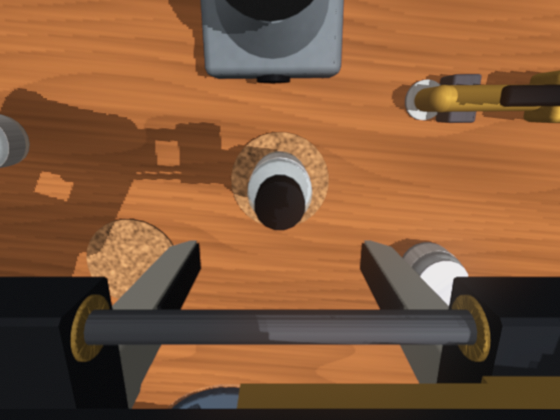

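The bottle stands upright and released on the mat (280,180), with the gripper clear of it, so I hand in.

```bash
python3 -c "
from workcell import bot
print(bot.hand_in())"
```

```text
the job is handed in; nothing more can be done
None
```

The job is handed in, and no verdict came back: the cock is open against its stop, the bottle held the pad on its hard stop for over 1.3 s at about 23 N, and it now stands upright and released on the right-most cork mat, with no bystanders touched as far as the pictures show.

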